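Close the hatch of the almond roasting drum

TASK

Close the roasting drum: pick up the loose steel hatch cover, tilt it to work its oblong eye past the wide head of the stud on the drum, then lay it level against the leaf springs and slide it fully home until it stops on the stud, its tongue under the keeper and the catch pins sprung up behind it. Work gently by feel without forcing the cover, let go of it, and leave everything else on the table where it is.

Things in the scene. Friction and masses are not known exactly. Their poses are not given: they have to be found in the camera images.
- cover_grip (a point): Centre of the holding lug of the loose steel hatch cover (4 mm thick, 178 mm long, 0.25 kg). Lug: upright tab 50 (x) x 10 (y) x 30 mm high on the middle of the cover; this point is 19 mm above the cover's underside. Pinch it across the 10 mm. Below it a plate 100 (x) x 62 mm (y). Cover x runs from the eye end to the plain tongue, z up out of the lug side. Starts flat on the table, lug up.
- eye_end (a point): On the cover's underside, 96 mm from the lug's centre along cover -x: the end of the oblong eye. The eye goes right through, 46 mm long (50 to 96 mm from the lug's centre) x 18 mm wide, in a tongue 34 mm wide; a 10 mm wide end bar closes it (outer edge at 106 mm). This point is the middle of the bar's inner edge. Axes as cover_grip.
- tongue_tip (a point): On the cover's underside, 72 mm from the lug's centre along cover +x: middle of the tip of the plain tongue (26 mm wide, 22 mm long). Axes as cover_grip.
- cradle: Fixed cradle, 360 x 130 mm, with a hexagonal steel drum on it, 150 mm across flats, 300 mm long. Origin on the table under its middle; x from stud end to keeper end, z up. The drum, with all on it, lies up to 8 mm either way along x of its mid position: not measured, feel for it. Top flat 175 mm above the table, 87 mm wide, hatch 80 x 40 mm in its middle. It stays where it is under gentle work.
- stud (a point): Foot of the drum's T stud for the drum in mid position, on the top flat, 92 mm from the middle along -x (axes as cradle). Neck 8 mm thick, 10 mm high; head 52 (x) x 12 (y) x 4 mm, longer than the eye: it passes only with the cover tilted, end bar low, lug high (20 to 35 degrees). Level, the eye clears the head's rear end with the bar's inner edge up to 20 mm from the neck's axis. The flat runs 58 mm beyond.
- keeper (a point): On the flat under the keeper's middle for the drum in mid position, 68 mm from the middle along +x, axes as cradle: low fixed bridge, bar 10 mm wide (x), underside 10 mm, top 14 mm above the flat, opening 34 mm (y). Home: end bar's inner edge on the stud's neck, tongue 9 mm in under the bar. Level, the tongue clears the bar with the end bar's inner edge 13 mm or more from the neck's axis.
- catch (a joint): Two sprung catch pins on the drum, moving as one: 8 mm thick, y = +-24 mm, 37 mm from the stud's axis towards the keeper, 11 mm above the flat. Value 0 = up, 0.011 = flush; 1 to 3 N. The level cover holds them down; home (within 1 mm of the neck) they rise behind the wide plate's eye-side edge. Leaf springs at the hatch's sides, 12 mm high, 1.2 N per mm together, lift the home cover to 6 mm above the flat.
- jar: closed amber glass jar with steel lid, 76 mm diameter, 115 mm tall; origin under its centre; bystander, leave it alone
- bowl: steel mixing bowl, 170 mm across; origin under its centre; bystander, leave it alone
- tray: dark steel roasting tray of almonds, 160 x 240 x 35 mm; origin under its centre; bystander, leave it alone
- spoon: wooden spoon, 220 mm long, lying along its x; bystander, leave it alone
- spit_fork: steel two-pronged spit fork, 90 mm long, 46 mm wide, 33 mm tall; bystander, leave it alone
- timer: white kitchen timer, 60 x 70 x 24 mm; bystander, leave it alone
- scales: white kitchen scales with a round steel pan, 200 x 160 x 30 mm; bystander, leave it alone
- spatula: spatula with a dark wooden handle, 260 mm long; bystander, leave it alone
Mind the look-alikes: they are no part of the job. Leave any blue or green look-alike of the part that bears cover_grip alone.

How it is judged:
On the way, in this order (a step that is already met when the one before it is completed fails the run):
1. with the cover tilted, the end bar of its eye is under the stud's wide head, the head standing up through the eye (x of eye_end in the frame of stud between -0.03 and 0.006 m and y of eye_end in the frame of stud between -0.006 and 0.006 m and z of eye_end in the frame of stud between -0.002 and 0.0085 m and angle between cover_grip's own z axis and vertical above 0.14 rad), for 0.1 s.
2. the cover is laid level: both ends down below the height of head and keeper (x of eye_end in the frame of stud between -0.03 and 0.006 m and z of eye_end in the frame of stud between -0.002 and 0.0085 m and z of tongue_tip in the frame of keeper between -0.002 and 0.0085 m), for 0.1 s.
At the end, for the whole second after the job is handed in: Cover released, still, home on the drum: catch pins up behind it (pressed under 3 mm); underside 3 to 8.5 mm above the flat at both ends; eye_end from 14 mm before to 5.5 mm past point stud and within 6 mm of the centre line, tongue within 7 mm of it (x of eye_end in the frame of stud between -0.014 and 0.0055 m and y of eye_end in the frame of stud between -0.006 and 0.006 m and z of eye_end in the frame of stud between 0.003 and 0.0085 m and y of tongue_tip in the frame of keeper between -0.007 and 0.007 m and z of tongue_tip in the frame of keeper between 0.003 and 0.0085 m and value of joint catch below 0.003 m and linear speed of cover below 0.02 m/s); the robot touches nothing.
It fails at once if the cover is forced: over 25 N between cover and drum (contact force between cover and cradle above 25 N).
It fails at once if the robot strikes the drum: over 15 N (contact force between any of the fingers, the arm and cradle above 15 N).
It fails at once if a bystander is shifted by more than 20 mm (distance of any of jar, bowl, tray, spoon, spit_fork, timer, scales, spatula from where it was at the start of the episode above 0.02 m).
It also fails if it takes over 61 s, if anything falls off the work surface, if the arm or the gripper's body presses on something with over 40 N, if the wrist force passes 120 N, or if a joint passes its speed limit or range.

ROBOT

A 6-joint arm with a two-finger parallel gripper is mounted at the origin on the work surface. World frame = base frame: x ahead of the robot, y to its left, z up, the work surface at z = 0. Lengths are in m, angles in rad, forces in N, time in s.
With the tool pointing down it reaches from about 0.35 to 0.925 m from the base axis. Payload 6.4 kg.
Tool frame: the origin (TCP) lies at the very end of the fingers, on their centre line; the grasp point (between the pads) lies 19 mm behind it; z points along the fingers, y is the line along which they close (so a half turn about z gives the same grasp; the last joint's range is limited). The gripper opens to 94 mm and grips with 3 to 60 N. Pads are 16 mm wide; open, the fingers measure 119 mm over their backs; the gripper's body (75 mm by 177 mm) begins 78 mm behind the grasp point.
Start: joints at [-1.353, 0.245, 1.558, -0, 1.339, -0.174], TCP at [0.248, -0.601, 0.205] pointing down, gripper open.
Joint ranges: [-3.13, 3.13], [-1.02, 2.26], [0.13, 2.54], [-0.95, 4.09], [0.21, 2.88], [-2.74, 2.74]. Speed limits (rad/s): [2.57, 2.57, 3.14, 3.14, 3.14, 3.14].

INTERFACE

Orientations are given as [roll, pitch, yaw] about the fixed x, y, z axes, in that order (R = Rz(yaw) Ry(pitch) Rx(roll)).
In Python, from rig import bot, camera, camera_params, order gives the robot as it stands.
- The arm moves only by the tool send_rows, never from a script. Its argument "increments" is text: rows parted by semicolons, each of 5 numbers parted by spaces: the finger opening in cm, from 0 to 9.4, then the shift along the world's x, y, z in cm, then the turn about the world's z in degrees. In form: gripper tx ty tz spin; .... A call has 1 to 5 rows; each row is the pose to reach, as a shift and turn from the pose commanded when the call began; what a row does not reach only later rows make up. A row lasts 1/10 s, in which the tool goes at most 50 mm and 8.59 degrees, less where a joint would pass 70% of its speed; a pose out of reach is approached as far as the arm can. A call with a gripper value outside its range is refused whole. The fingers move at their own pace and stop on an object; the grip force is fixed at half the most. Time passes only in rows, so rows that repeat a pose let the fingers close. It gives the time, the measured TCP pose, the force, the opening and the grip force at its end, in the units of the state.
- bot.sense(): the state, without advancing time (a new reading comes with each control period).
- camera(name): name is "side" or "top" or "wrist"; returns the picture (384x512x3 uint8, red, green, blue); there is no depth.
- camera_params(name): a dict with "mtx" (3x3 intrinsics, pixels), "view" (4x4, takes a point from world to camera coordinates). Camera axes: x right, y down, z forward; pixel columns grow to the right and rows downward; lengths in m; the calibration is good to about 2 mm. A picture is of the moment at which its call begins: read the wrist's pose just before it. camera_params takes no time and is no camera call; for the wrist camera it gives the pose at the moment of the call.
- order.finish_job(): hands the job in; it is judged then, once.
The state is a dict: "clock": time; "joints": joint angles; "joint_vel": joint speeds; "joint_efforts": joint torques, N m; "ee_pos": TCP position; "eef_rot": TCP orientation; "force": force on the tool from outside, world axes, zero at the start; "moment": the same for the moment, N m; "width": finger opening in m; "grip_force": force on a finger pad.
Only numpy, scipy, OpenCV 4.12 (cv2) and the standard library are available. Lean on these libraries where they do the work, as an engineer would, in place of code of your own. Each camera call takes 0.05 s, during which the arm holds its last target. There are 200 camera calls.

## Working session

There is one attempt and no reset: what is moved stays moved. The work goes in short steps, Python scripts to look and compute and a tool call to move; the robot and the scene stay as the last step left them, time stands still between calls to the robot, and variables do not carry over. Pictures are saved under pics/ and viewed, at most 10 in all, crops included, and the job is handed in when it is done.

Besides the shell and the picture viewer there is one more tool, called after "Call:" as name(argument=value, ...) on one line, values as JSON. send_rows: Moves the arm, as the interface text tells. Its arguments: {"type":"object","properties":{"increments":{"type":"string"}},"required":["increments"]}

```bash
ls; mkdir -p pics; cat > h.py <<'E'
import numpy as np, cv2
from rig import bot, camera, camera_params, order
def snap(name,fn):
    im=camera(name); cv2.imwrite(fn,im[:,:,::-1]); return im
def ray(name,uv,P=None):
    P=P or camera_params(name); K=np.array(P["mtx"]);V=np.array(P["view"])
    d=V[:3,:3].T@np.linalg.solve(K,np.array([uv[0],uv[1],1.]));o=-V[:3,:3].T@V[:3,3];return o,d
def at(name,uv,z,P=None):
    o,d=ray(name,uv,P);return o+d*(z-o[2])/d[2]
def px(name,p,P=None):
    P=P or camera_params(name);c=np.array(P["view"])[:3]@np.append(p,1.);q=np.array(P["mtx"])@c;return q[:2]/q[2]
def crop(im,x,y,w,h,k,fn):
    cv2.imwrite(fn,cv2.resize(im[y:y+h,x:x+w,::-1],None,fx=k,fy=k,interpolation=cv2.INTER_CUBIC))
E
python3 - <<'E'
from h import *
a=snap("top","pics/top0.png");b=snap("side","pics/side0.png")
cv2.imwrite("pics/t.png",cv2.resize(a[:,:,::-1],(800,600)));cv2.imwrite("pics/s.png",cv2.resize(b[:,:,::-1],(800,600)))
for n in("top","side"):
    P=camera_params(n);V=np.array(P["view"]);print(n,np.round(P["mtx"],1).tolist(),np.round(-V[:3,:3].T@V[:3,3],3),np.round(V[2,:3],2))
s=bot.sense();print(s["clock"],s["ee_pos"],s["eef_rot"],s["width"])
E
```

```text
pics
top [[416.7, 0.0, 254.2], [0.0, 416.7, 197.7], [0.0, 0.0, 1.0]] [0.375 0.01  1.42 ] [ 0.09 -0.02 -1.  ]
side [[374.6, 0.0, 253.0], [0.0, 374.6, 189.2], [0.0, 0.0, 1.0]] [0.302 0.977 0.706] [ 0.16 -0.86 -0.49]
0.1 [ 0.24807459 -0.60022489  0.20447772] [-3.13991966e+00 -2.98307359e-04  3.91746114e-01] 0.09378568189504392
```

View pics/t.png

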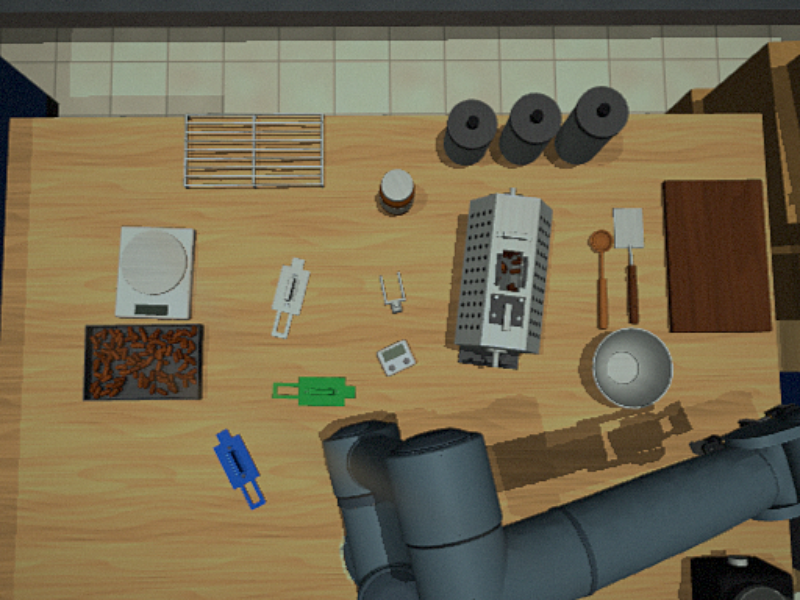

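View pics/s.png

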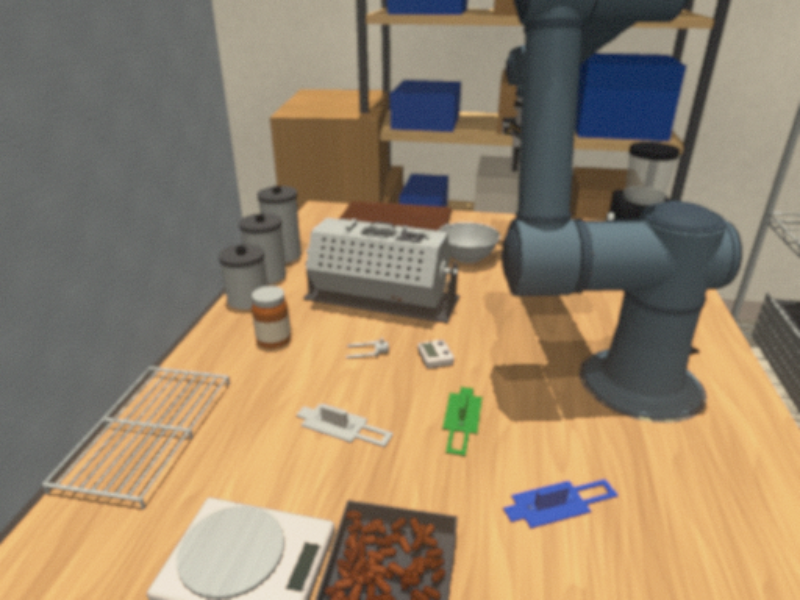

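The pictures show three covers in the top view: steel-grey at (290,298), green at (314,391) and blue at (240,468). Grey fits "loose steel". The drum is at (505,275), with its stud near (508,315) and its keeper near (512,235). I'll confirm with one enlarged crop.

```bash
python3 - <<'E'
from h import *
a=cv2.imread("pics/top0.png")
c=cv2.resize(a[160:222,160:212],None,fx=7,fy=7,interpolation=cv2.INTER_CUBIC)
d=cv2.resize(a[118:238,285:361],None,fx=5,fy=5,interpolation=cv2.INTER_CUBIC)
m=np.zeros((600,c.shape[1]+d.shape[1]+10,3),np.uint8);m[:c.shape[0],:c.shape[1]]=c;m[:600,-d.shape[1]:]=d
print(m.shape,c.shape,d.shape);cv2.imwrite("pics/c1.png",m)
E
```

```text
(600, 754, 3) (434, 364, 3) (600, 380, 3)
```

View pics/c1.png

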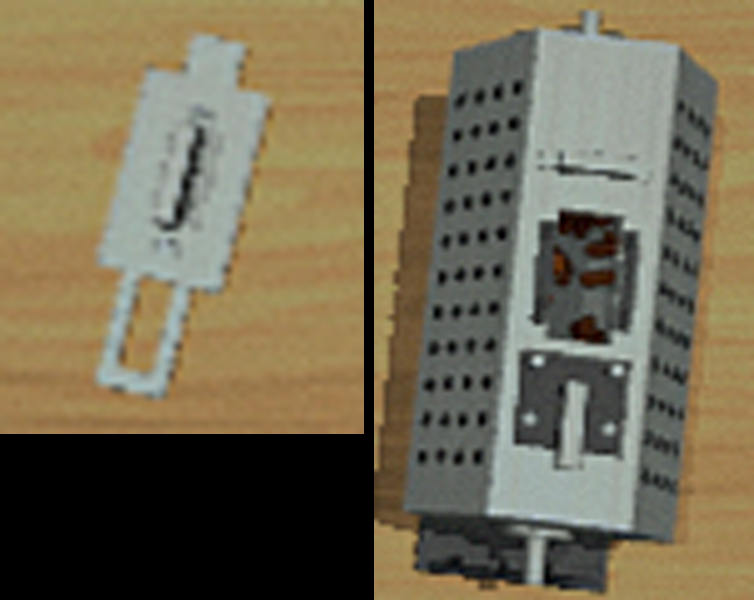

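The enlarged crop shows a plain steel cover, not blue or green, with its tongue tip at crop (219,40) and its bar's outer edge at (131,389). On the drum, the stud head runs (577,382) to (567,466), the keeper is near (593,167), the top flat's ends are at (609,37) and (560,520), and the pins are at (538,360) and (618,370).

```bash
python3 - <<'E'
from h import *
def L(x,y):return (160+(x+.5)/7-.5,160+(y+.5)/7-.5)
def D(x,y):return (285+(x-374+.5)/5-.5,118+(y+.5)/5-.5)
t=at("top",L(219,40),.004);b=at("top",L(131,389),.004)
print("cover",t,b,np.linalg.norm(t-b),np.degrees(np.arctan2(*(t-b)[1::-1])),"lug",b+(t-b)*106/178)
f1=at("top",D(609,37),.175);f0=at("top",D(560,520),.175)
print("flat",f1,f0,np.linalg.norm(f1-f0),np.degrees(np.arctan2(*(f1-f0)[1::-1])),(f1+f0)/2)
h1=at("top",D(577,382),.189);h0=at("top",D(567,466),.189)
print("head",h1,h0,np.linalg.norm(h1-h0),np.degrees(np.arctan2(*(h1-h0)[1::-1])),(h1+h0)/2)
print("keeper",at("top",D(593,167),.189))
print("pins",at("top",D(538,360),.186),at("top",D(618,370),.186))
for n in [("jar",396,190,.1),("bowl",633,368,.06),("timer",396,357,.02),("fork",394,290,.03),("spoontip",600,240,.02),("cradle",488,360,.02)]:
  print(n[0],at("top",(n[1]/1.5625,n[2]/1.5625),n[3]))
E
```

```text
cover [0.62291671 0.20123448 0.004     ] [0.45229142 0.24342978 0.004     ] 0.17576527536692627 -13.890446906675331 lug [0.55389974 0.21830224 0.004     ]
flat [ 0.71361436 -0.25139694  0.175     ] [ 0.41860907 -0.21307447  0.175     ] 0.29748400587661217 -7.401522696368829 [ 0.56611171 -0.23223571  0.175     ]
head [ 0.50009692 -0.22300582  0.189     ] [ 0.45006772 -0.21561893  0.189     ] 0.05057160385464063 -8.399128154245041 [ 0.47508232 -0.21931238  0.189     ]
keeper [ 0.63000702 -0.23638817  0.189     ]
pins [ 0.5138671  -0.20058202  0.186     ] [ 0.50734528 -0.24835577  0.186     ]
jar [ 0.7473012  -0.01359805  0.1       ]
bowl [ 0.37394894 -0.50563976  0.06      ]
timer [ 0.40376947 -0.01053487  0.02      ]
fork [ 0.54730807 -0.0078571   0.03      ]
spoontip [ 0.65427872 -0.46113401  0.02      ]
cradle [ 0.39493522 -0.20815611  0.02      ]
```

Call:
send_rows(increments="9.4 0 0 4.5 -8; 9.4 1.5 3.5 7.5 -16; 9.4 3.2 8 8 -24; 9.4 4.9 12.5 8 -32; 9.4 6.6 17 8 -36.3")

```text
clock: 0.6
ee_pos: [0.3145, -0.429, 0.2854]
eef_rot: [-3.142, -0.0, -0.247]
force: [0.4, -0.2, -0.3]
width: 0.0937
grip_force: 0.0
```

Call:
send_rows(increments="9.4 1.7 4.6 0 0; 9.4 3.4 9.2 0 0; 9.4 5.1 13.8 0 0; 9.4 6.8 18.4 0 0; 9.4 8.5 23 0 0")

```text
clock: 1.1
ee_pos: [0.3993, -0.1987, 0.2851]
eef_rot: [-3.141, 0.0, -0.242]
force: [-0.3, -0.0, -0.2]
width: 0.0942
grip_force: 0.0
```

Call:
send_rows(increments="9.4 1.7 4.6 0 0; 9.4 3.4 9.2 0 0; 9.4 5.1 13.8 0 0; 9.4 6.8 18.4 0 0; 9.4 8.5 23 0 0")

```text
clock: 1.6
ee_pos: [0.4843, 0.0314, 0.2853]
eef_rot: [3.141, -0.0, -0.242]
force: [-0.1, -0.5, -0.1]
width: 0.094
grip_force: 0.0
```

Call:
send_rows(increments="9.4 1.7 4.6 0 0; 9.4 3.4 9.2 0 0; 9.4 5.1 13.8 -2 0; 9.4 7 18.8 -6 0; 9.4 7 18.8 -8 0")

```text
clock: 2.1
ee_pos: [0.5548, 0.2205, 0.2046]
eef_rot: [-3.141, -0.001, -0.238]
force: [-0.7, 0.4, -0.5]
width: 0.0941
grip_force: 0.0
```

```bash
python3 - <<'E'
from h import *
P=camera_params("wrist");im=snap("wrist","pics/w1.png")
cv2.imwrite("pics/w1b.png",cv2.resize(im[:,:,::-1],(800,600)))
V=np.array(P["view"]);print(-V[:3,:3].T@V[:3,3],V[2,:3])
c,s=np.cos(np.radians(-13.9)),np.sin(np.radians(-13.9))
for n,x,z in[("lugtop",0,.034),("l+",.025,.034),("l-",-.025,.034),("tip",.072,.004),("bar",-.106,.004)]:
  print(n,px("wrist",[.554+x*c,.2183+x*s,z],P)*1.5625)
E
```

```text
[0.62354029 0.20308075 0.38390386] [-0.23894155  0.06014628 -0.96916942]
lugtop [397.8825817  281.10389966]
l+ [398.06903625 248.90051753]
l- [397.70245849 312.21376795]
tip [398.23023602 185.28115112]
bar [397.06342543 390.6161962 ]
```

View pics/w1b.png

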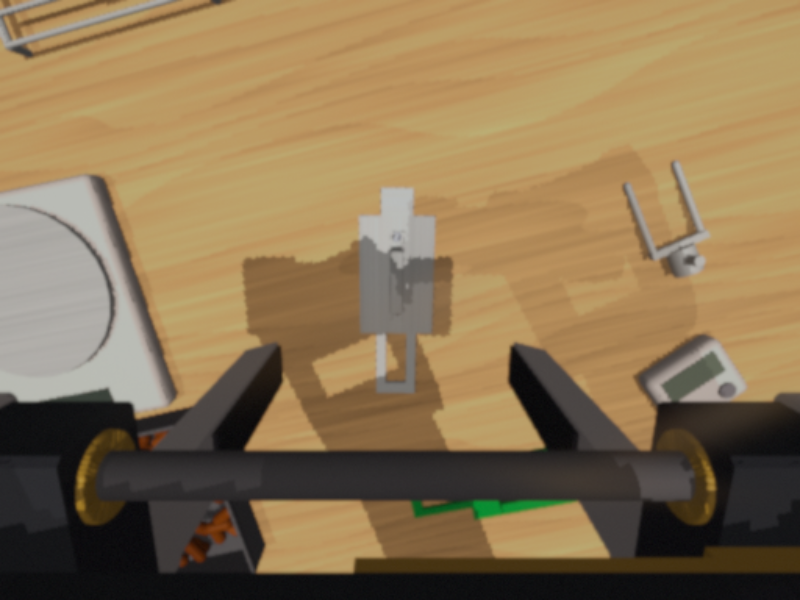

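The wrist view shows the steel cover with its tip at (397,187) and bar at (395,393), matching the estimate within about 1 mm. Descending now.

Call:
send_rows(increments="9.4 0 -0.1 -5 0; 9.4 0 -0.1 -10 0; 9.4 0 -0.1 -15 0; 9.4 0 -0.1 -18 0; 9.4 0 -0.1 -19.5 0")

```text
clock: 2.65
ee_pos: [0.5517, 0.2152, 0.0072]
eef_rot: [3.139, 0.005, -0.242]
force: [0.7, -0.2, -0.9]
width: 0.0939
grip_force: 0.0
```

Call:
send_rows(increments="5 0 0 0 0; 2 0 0 0 0; 0.9 0 0 0 0; 0.9 0 0 0 0; 0.9 0 0 0 0")

```text
clock: 3.15
ee_pos: [0.5551, 0.2165, 0.0118]
eef_rot: [-3.141, -0.002, -0.242]
force: [-0.5, -0.5, -0.1]
width: 0.0576
grip_force: 0.0
```

Call:
send_rows(increments="0.9 0 0 0 0; 0.9 0 0 0 0; 0.9 0 0 0 0; 0.9 0 0 0 0; 0.9 0 0 0 0")

```text
clock: 3.65
ee_pos: [0.5542, 0.2162, 0.0104]
eef_rot: [3.142, 0.0, -0.242]
force: [-0.3, -0.4, 0.1]
width: 0.0174
grip_force: 0.0
```

Call:
send_rows(increments="0.9 0 0 0 0; 0.9 0 0 0 0; 0.9 0 0 0 0; 0.9 0 0 0 0; 0.9 0 0 0 0")

```text
clock: 4.15
ee_pos: [0.5542, 0.2162, 0.0104]
eef_rot: [-3.142, 0.0, -0.242]
force: [0.2, 0.6, -0.9]
width: 0.0096
grip_force: 30.0
```

Call:
send_rows(increments="0.9 0 0 3 0; 0.9 0 0 8 0; 0.9 0 0 13 0; 0.9 -1.5 -3 17 0; 0.9 -3 -6 20 3")

```text
clock: 4.65
ee_pos: [0.5242, 0.1559, 0.2129]
eef_rot: [-3.141, -0.002, -0.186]
force: [0.2, -0.4, -2.4]
width: 0.0098
grip_force: 30.0
```

Call:
send_rows(increments="0.9 -1.8 -4 2 0; 0.9 -3.6 -8 3 3; 0.9 -5.4 -12 3 3.4; 0.9 -7.2 -16 3 3.4; 0.9 -9 -20 3 3.4")

```text
clock: 5.15
ee_pos: [0.4328, -0.045, 0.24]
eef_rot: [3.141, 0.001, -0.13]
force: [1.1, -0.9, -2.6]
width: 0.0097
grip_force: 30.0
```

Call:
send_rows(increments="0.9 -1.8 -4 0 0; 0.9 -3.6 -8 0 0; 0.9 -5.4 -12 0 0; 0.9 -7 -14.5 0 0; 0.9 -7.8 -16 0 0")

```text
clock: 5.65
ee_pos: [0.3545, -0.2053, 0.2399]
eef_rot: [-3.142, 0.001, -0.133]
force: [-0.7, 0.6, -1.5]
width: 0.0095
grip_force: 30.0
```

Call:
send_rows(increments="0.9 0.1 0.1 -2 0; 0.9 0.1 0.1 -4 0; 0.9 0.1 0.1 -5 0; 0.9 0.1 0.1 -5.3 0; 0.9 0.1 0.1 -5.5 0")

```text
clock: 6.15
ee_pos: [0.3573, -0.2027, 0.1855]
eef_rot: [3.142, -0.0, -0.13]
force: [-1.1, 0.4, -2.6]
width: 0.0094
grip_force: 30.0
```

Call:
send_rows(increments="0.9 0 0 -0.1 0; 0.9 0 0 -0.2 0; 0.9 0 0 -0.3 0; 0.9 0 0 -0.4 0; 0.9 0 0 -0.5 0")

```text
clock: 6.65
ee_pos: [0.3574, -0.2032, 0.1811]
eef_rot: [3.14, -0.001, -0.13]
force: [-4.0, 0.1, 4.1]
width: 0.0095
grip_force: 30.0
```

Call:
send_rows(increments="0.9 0 0 -0.1 0; 0.9 0 0 -0.2 0; 0.9 0 0 -0.3 0; 0.9 0 0 -0.4 0; 0.9 0 0 -0.5 0")

```text
clock: 7.15
ee_pos: [0.3571, -0.2028, 0.1753]
eef_rot: [3.142, 0.0, -0.13]
force: [-4.2, -1.2, 3.5]
width: 0.0098
grip_force: 30.0
```

Force is steady at about 6 N, so the cover is pivoting in the grip. Continuing.

Call:
send_rows(increments="0.9 0 0 -0.2 0; 0.9 0 0 -0.4 0; 0.9 0 0 -0.6 0; 0.9 0 0 -0.8 0; 0.9 0 0 -1 0")

```text
clock: 7.65
ee_pos: [0.3571, -0.2027, 0.1652]
eef_rot: [-3.141, 0.0, -0.13]
force: [-3.8, -1.0, 3.5]
width: 0.0094
grip_force: 30.0
```

Call:
send_rows(increments="0.9 0 0 -0.2 0; 0.9 0 0 -0.4 0; 0.9 0 0 -0.6 0; 0.9 0 0 -0.8 0; 0.9 0 0 -0.8 0")

```text
clock: 8.15
ee_pos: [0.3575, -0.2027, 0.1573]
eef_rot: [-3.141, -0.001, -0.13]
force: [-1.3, 0.3, 1.5]
width: 0.01
grip_force: 30.0
```

```bash
python3 - <<'E'
from h import *
im=snap("side","pics/s2.png");print(px("side",[.357,-.203,.19]))
u,v=map(int,px("side",[.40,-.203,.17]));crop(im,u-80,v-60,160,120,5,"pics/s2c.png");print(u,v)
s=bot.sense();print(s["ee_pos"],s["force"],s["moment"])
E
```

```text
[300.42209395 151.60736165]
287 156
[ 0.35745755 -0.20275185  0.15729451] [-0.90449653 -1.5765298   1.1847643 ] [-0.14349596  0.08648714 -0.04476056]
```

View pics/s2c.png

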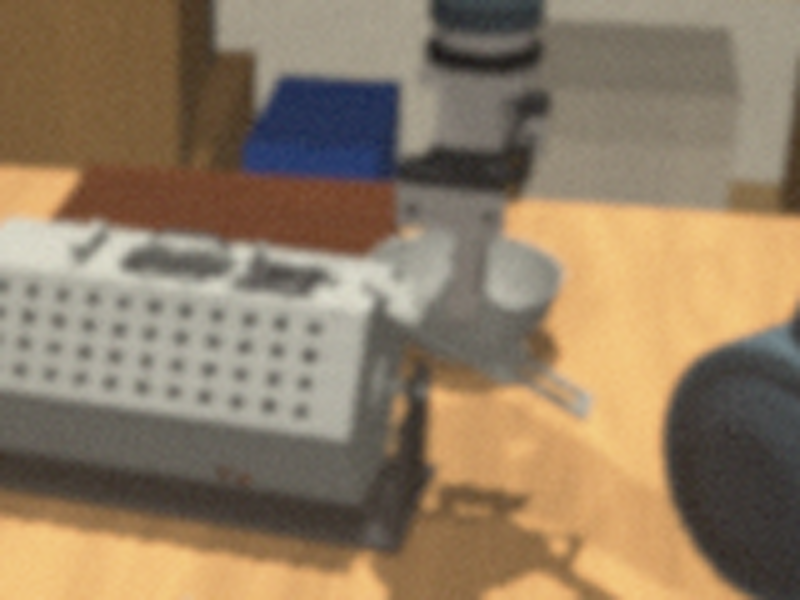

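The view shows the cover pivoted, tongue up on the drum edge at crop (375,263) and end bar low at (583,406).

```bash
python3 - <<'E'
from h import *
from scipy.optimize import fsolve
u=np.array([.9914,-.1305,0]);n=np.array([.1305,.9914,0]);p0=np.array([.3575,-.2028,0])
def pl(x,y):
    o,d=ray("side",(207+(x+.5)/5-.5,96+(y+.5)/5-.5));q=o+d*((p0-o)@n)/(d@n);return np.array([(q-p0)@u,q[2]])
a=pl(375,263);b=pl(583,406);print(a,b,np.linalg.norm(a-b),np.degrees(np.arctan2(*(a-b)[::-1])))
# kinematic: edge contact
for h in (.027,.029,.031):
  for X in (.060,.062):
    f=lambda v:[v[0]*np.cos(v[1])+h*np.sin(v[1])-X, .175+h*np.cos(v[1])-v[0]*np.sin(v[1])-(.1573+.019)]
    d,t=fsolve(f,[.055,.4]);e=np.array([-.096*np.cos(t)+h*np.sin(t),.019-.096*np.sin(t)-h*np.cos(t)])
    print(h,X,d,np.degrees(t),"eye_end rel TCP (u,z)",e)
E
```

```text
[0.06539657 0.19401345] [-0.08523708  0.10712083] 0.17389888844781648 29.97838535665712
0.027 0.06 0.05359748128411577 25.495695394155337 eye_end rel TCP (u,z) [-0.07502932 -0.04669323]
0.027 0.062 0.055827323059593315 24.608809398586835 eye_end rel TCP (u,z) [-0.07603717 -0.04552402]
0.029 0.06 0.052542268698639275 27.654698021832694 eye_end rel TCP (u,z) [-0.07157293 -0.05124468]
0.029 0.062 0.054815052677160435 26.679970284974285 eye_end rel TCP (u,z) [-0.07275753 -0.05001696]
0.031 0.06 0.05138764442938458 29.85959579344857 eye_end rel TCP (u,z) [-0.06782165 -0.05568081]
0.031 0.062 0.053709310179873425 28.791543866407487 eye_end rel TCP (u,z) [-0.06920191 -0.05440365]
```

Call:
send_rows(increments="0.9 0 0 1 0; 0.9 0 0 3 0; 0.9 0 0 5.5 0; 0.9 0 0 7.5 0; 0.9 0 0 7.5 0")

```text
clock: 8.7
ee_pos: [0.3585, -0.2036, 0.2353]
eef_rot: [3.139, -0.005, -0.13]
force: [-0.8, 0.6, -1.6]
width: 0.0099
grip_force: 30.0
```

```bash
python3 - <<'E'
from h import *
import json
s=bot.sense();P=camera_params("wrist");im=snap("wrist","pics/w2.png")
json.dump({k:np.array(v).tolist() for k,v in P.items() if k in("mtx","view")},open("w2.json","w"))
cv2.imwrite("pics/w2b.png",cv2.resize(im[:288,:,::-1],(800,450)))
print(s["ee_pos"],s["eef_rot"],s["force"],px("wrist",[.475,-.2193,.189],P)*1.5625)
E
```

```text
[ 0.35850935 -0.20359803  0.23534022] [ 3.13869552 -0.00483207 -0.12971095] [-0.82183644  0.60289548 -1.64823207] [395.25279115  80.1314662 ]
```

View pics/w2b.png

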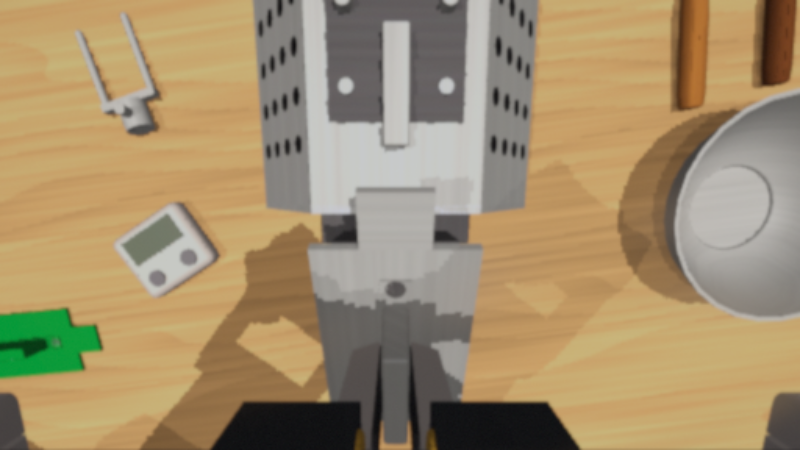

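The wrist view shows the head at x≈396.5, rows 22–143, the tongue tip's edge mid at (396,188), and the flat's end at row 213. Stud and cover are collinear.

```bash
python3 - <<'E'
from h import *
import json
P=json.load(open("w2.json"));u=np.array([.9915,-.130,0]);n=np.array([.130,.9915,0]);T=np.array([.3585,-.2036,0])
def A(x,y,z):
    q=at("wrist",((x+.5)/1.5625-.5,(y+.5)/1.5625-.5),z,P);return np.round([*q,(q-T)@u,(q-T)@n],4)
print(A(396.5,22,.189),A(396.5,143,.189),A(396,213,.175))
# tongue tip / plate edge on cover plane: solve tilt from corner rows
def pl(x,y):
    o,d=ray("wrist",((x+.5)/1.5625-.5,(y+.5)/1.5625-.5),P);return o,d
from scipy.optimize import least_squares
def f(v):  # theta,h : top face pts; tip (72,4), edge (50,4); pivot at TCP+19
    t,h=v;r=[]
    for X,Y,row in((.072,0,188),(.050,0,247)):
        a=X*np.cos(t)+(h-.004)*np.sin(t);z=.2353+.019+X*np.sin(t)-(h-.004)*np.cos(t)
        q=T+a*u;q[2]=z;r.append(px("wrist",q,P)[1]*1.5625-row)
    return r
s=least_squares(f,[.47,.029]);print(np.degrees(s.x[0]),s.x[1],s.fun)
E
```

```text
[ 0.4983 -0.2228  0.189   0.1411 -0.0008] [ 0.4484 -0.2163  0.189   0.0908 -0.0009] [ 0.416  -0.2119  0.175   0.0581 -0.0007]
32.8441956031432 0.022031285426896793 [1.70530257e-13 1.13686838e-13]
```

Call:
send_rows(increments="0.9 0 0 2 0; 0.9 4 -0.52 2 0; 0.9 8 -1.05 2 0; 0.9 12 -1.57 2 0; 0.9 14.9 -1.95 2 0")

```text
clock: 9.25
ee_pos: [0.5074, -0.2215, 0.2499]
eef_rot: [-3.139, 0.003, -0.129]
force: [-0.2, 0.2, -1.7]
width: 0.0099
grip_force: 30.0
```

Call:
send_rows(increments="0.9 0 0 -0.5 0; 0.9 0 0 -1 0; 0.9 0 0 -1.2 0; 0.9 0 0 -1.2 0; 0.9 0 0 -1.2 0")

```text
clock: 9.75
ee_pos: [0.5056, -0.2222, 0.2406]
eef_rot: [3.142, -0.0, -0.131]
force: [0.0, -0.1, -1.3]
width: 0.0096
grip_force: 30.0
```

```bash
python3 - <<'E'
from h import *
im=snap("side","pics/s3.png")
u,v=map(int,px("side",[.48,-.22,.21]));crop(im,u-50,v-38,100,75,8,"pics/s3c.png");print(u,v)
s=bot.sense();print(s["ee_pos"],s["force"])
E
```

```text
265 141
[ 0.50579322 -0.22235417  0.24083501] [ 0.28557018  0.49788642 -2.75121944]
```

View pics/s3c.png

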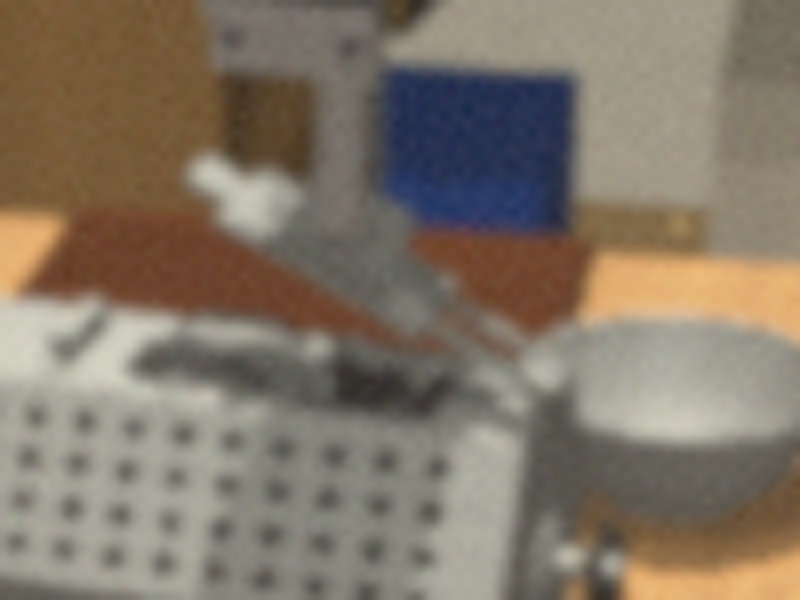

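The side crop shows the tip near (200,170) and the bar end near (542,375), just before the stud and over the flat.

```bash
python3 - <<'E'
from h import *
u=np.array([.9915,-.130,0]);n=np.array([.130,.9915,0]);S=np.array([.474,-.219,0])
def pl(x,y):
    o,d=ray("side",(215+(x+.5)/8-.5,103+(y+.5)/8-.5));q=o+d*((S-o)@n)/(d@n);return np.array([(q-S)@u,q[2]])
a=pl(200,170);b=pl(542,375);print(a,b,np.linalg.norm(a-b),np.degrees(np.arctan2(*(a-b)[::-1])))
print("TCP u",(np.array([.5058,-.2223,0])-S)@u)
print(px("side",S+[0,0,.189])*8-np.array([215,103])*8)
E
```

```text
[0.10009722 0.26496502] [-0.05469109  0.18936126] 0.17226534079356953 26.03242422460042
TCP u 0.03195870000000005
[416.35207491 356.99251516]
```

Call:
send_rows(increments="0.9 0.2 0 -0.3 0; 0.9 0.4 -0.05 -0.6 0; 0.9 0.4 -0.05 -0.8 0; 0.9 0.4 -0.05 -0.9 0; 0.9 0.4 -0.05 -1 0")

```text
clock: 10.3
ee_pos: [0.5102, -0.2227, 0.2303]
eef_rot: [-3.142, 0.0, -0.13]
force: [0.7, 0.2, -2.0]
width: 0.0098
grip_force: 30.0
```

Call:
send_rows(increments="0.9 0 0 -0.05 0; 0.9 0 0 -0.1 0; 0.9 0 0 -0.15 0; 0.9 0 0 -0.2 0; 0.9 0 0 -0.2 0")

```text
clock: 10.8
ee_pos: [0.5103, -0.2228, 0.2286]
eef_rot: [3.142, -0.0, -0.13]
force: [-0.3, -0.1, -2.0]
width: 0.0098
grip_force: 30.0
```

Call:
send_rows(increments="0.9 0 0 -0.05 0; 0.9 0 0 -0.1 0; 0.9 0 0 -0.15 0; 0.9 0 0 -0.2 0; 0.9 0 0 -0.2 0")

```text
clock: 11.3
ee_pos: [0.511, -0.223, 0.2274]
eef_rot: [3.141, -0.002, -0.13]
force: [2.7, 0.3, 3.9]
width: 0.01
grip_force: 30.0
```

Call:
send_rows(increments="0.9 0 0 -0.05 0; 0.9 0 0 -0.1 0; 0.9 0 0 -0.15 0; 0.9 0 0 -0.2 0; 0.9 0 0 -0.2 0")

```text
clock: 11.8
ee_pos: [0.5111, -0.2231, 0.2252]
eef_rot: [3.141, -0.003, -0.13]
force: [5.4, -0.1, 4.5]
width: 0.0096
grip_force: 30.0
```

Call:
send_rows(increments="0.9 0 0 0.15 0; 0.9 0.3 -0.04 0.15 0; 0.9 0.6 -0.08 0.15 0; 0.9 0.9 -0.12 0.15 0; 0.9 1.2 -0.16 0.15 0")

```text
clock: 12.3
ee_pos: [0.5221, -0.2242, 0.2252]
eef_rot: [-3.141, 0.001, -0.13]
force: [-0.8, 0.4, -0.4]
width: 0.0098
grip_force: 30.0
```

Call:
send_rows(increments="0.9 0.2 -0.03 0 0; 0.9 0.4 -0.05 0 0; 0.9 0.6 -0.08 0 0; 0.9 0.8 -0.1 0 0; 0.9 0.8 -0.1 0 0")

```text
clock: 12.8
ee_pos: [0.5304, -0.2254, 0.2259]
eef_rot: [-3.142, -0.0, -0.13]
force: [0.2, -0.4, -2.0]
width: 0.0098
grip_force: 30.0
```

Call:
send_rows(increments="0.9 0.1 -0.01 0 0; 0.9 0.2 -0.03 0 0; 0.9 0.3 -0.04 0 0; 0.9 0.4 -0.05 0 0; 0.9 0.4 -0.05 0 0")

```text
clock: 13.3
ee_pos: [0.5343, -0.2259, 0.2259]
eef_rot: [-3.142, 0.0, -0.13]
force: [0.0, 0.1, -1.7]
width: 0.0097
grip_force: 30.0
```

Call:
send_rows(increments="0.9 0.1 -0.01 0 0; 0.9 0.2 -0.03 0 0; 0.9 0.3 -0.04 0 0; 0.9 0.4 -0.05 0 0; 0.9 0.5 -0.06 0 0")

```text
clock: 13.8
ee_pos: [0.5393, -0.2265, 0.226]
eef_rot: [3.142, -0.0, -0.13]
force: [-0.3, 0.8, -1.5]
width: 0.0098
grip_force: 30.0
```

Call:
send_rows(increments="0.9 0.05 -0.01 0 0; 0.9 0.1 -0.01 0 0; 0.9 0.15 -0.02 0 0; 0.9 0.2 -0.03 0 0; 0.9 0.25 -0.03 0 0")

```text
clock: 14.3
ee_pos: [0.5417, -0.2268, 0.226]
eef_rot: [-3.142, -0.0, -0.13]
force: [0.3, 0.5, -1.2]
width: 0.0096
grip_force: 30.0
```

Call:
send_rows(increments="0.9 0.05 -0.01 0 0; 0.9 0.1 -0.01 0 0; 0.9 0.15 -0.02 0 0; 0.9 0.2 -0.03 0 0; 0.9 0.25 -0.03 0 0")

```text
clock: 14.8
ee_pos: [0.5442, -0.2271, 0.226]
eef_rot: [3.142, -0.0, -0.13]
force: [-0.1, -0.4, -2.7]
width: 0.0098
grip_force: 30.0
```

Call:
send_rows(increments="0.9 0.05 -0.01 0 0; 0.9 0.1 -0.01 0 0; 0.9 0.15 -0.02 0 0; 0.9 0.2 -0.03 0 0; 0.9 0.25 -0.03 0 0")

```text
clock: 15.3
ee_pos: [0.5468, -0.2274, 0.226]
eef_rot: [3.142, -0.0, -0.13]
force: [-0.5, -0.5, -1.6]
width: 0.0098
grip_force: 30.0
```

Call:
send_rows(increments="0.9 0.05 -0.01 0 0; 0.9 0.1 -0.01 0 0; 0.9 0.15 -0.02 0 0; 0.9 0.2 -0.03 0 0; 0.9 0.25 -0.03 0 0")

```text
clock: 15.8
ee_pos: [0.5492, -0.2277, 0.226]
eef_rot: [3.142, -0.0, -0.13]
force: [0.1, -0.8, -2.8]
width: 0.0099
grip_force: 30.0
```

Call:
send_rows(increments="0.9 0.05 -0.01 0 0; 0.9 0.1 -0.01 0 0; 0.9 0.15 -0.02 0 0; 0.9 0.2 -0.03 0 0; 0.9 0.2 -0.03 0 0")

```text
clock: 16.3
ee_pos: [0.5513, -0.228, 0.2259]
eef_rot: [-3.142, 0.0, -0.13]
force: [-0.9, -0.2, -2.2]
width: 0.0095
grip_force: 30.0
```

```bash
python3 - <<'E'
from h import *
im=np.mean([camera("side").astype(float) for _ in range(4)],0).astype(np.uint8);cv2.imwrite("pics/s4.png",im[:,:,::-1])
u,v=map(int,px("side",[.50,-.22,.20]));crop(im,u-45,v-38,80,60,10,"pics/s4c.png");print(u-45,v-38)
s=bot.sense();print(s["ee_pos"],s["force"])
n=np.array([.130,.9915,0]);uu=np.array([.9915,-.130,0]);S=np.array([.474,-.219,0])
for x in(-.058,-.026,0,.026): print(x,[(px("side",S+uu*x+[0,0,z])-[u-45,v-38])*10 for z in(.175,.189)])
E
```

```text
214 106
[ 0.55120374 -0.22795395  0.22596044] [ 0.71438217  0.43207468 -3.37775359]
-0.058 [array([690.89225863, 473.81116165]), array([692.42890223, 436.51134545])]
-0.026 [array([601.52329885, 462.38083921]), array([602.57480918, 425.26732487])]
0 [array([529.77348837, 453.20401238]), array([530.44009364, 416.24064395])]
0.026 [array([458.78369512, 444.12439202]), array([459.07349005, 407.31008183])]
```

View pics/s4c.png

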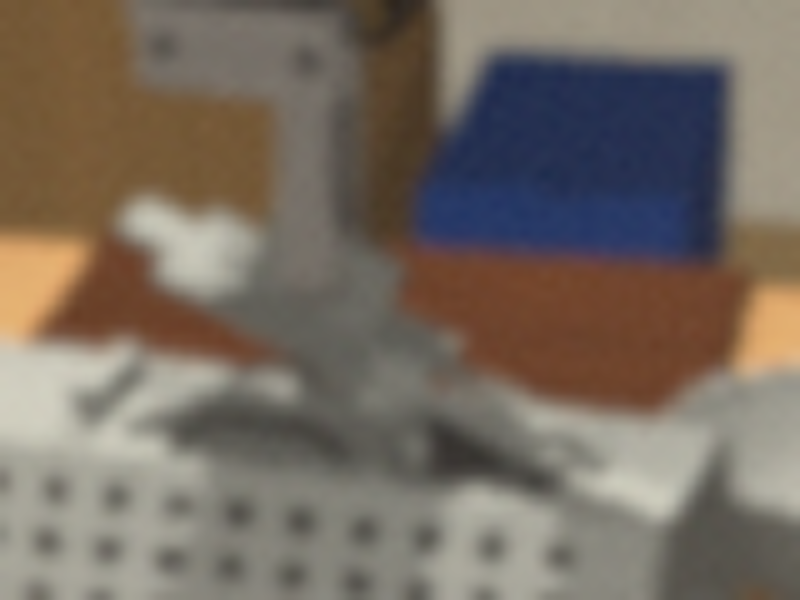

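Call:
send_rows(increments="0.9 0.05 -0.01 0 0; 0.9 0.1 -0.01 0 0; 0.9 0.15 -0.02 0 0; 0.9 0.2 -0.03 0 0; 0.9 0.2 -0.03 0 0")

```text
clock: 17.0
ee_pos: [0.5527, -0.2282, 0.2256]
eef_rot: [-3.141, 0.002, -0.13]
force: [-2.0, 0.5, -2.6]
width: 0.0098
grip_force: 30.0
```

Call:
send_rows(increments="0.9 0.05 -0.01 0 0; 0.9 0.1 -0.01 0 0; 0.9 0.15 -0.02 0 0; 0.9 0.2 -0.03 0 0; 0.9 0.2 -0.03 0 0")

```text
clock: 17.5
ee_pos: [0.5536, -0.2282, 0.2249]
eef_rot: [-3.141, 0.005, -0.13]
force: [-6.8, 0.5, -3.3]
width: 0.0101
grip_force: 30.0
```

Call:
send_rows(increments="0.9 -0.3 0.04 0 0; 0.9 -0.6 0.08 0 0; 0.9 -0.9 0.12 0 0; 0.9 -1.2 0.16 0 0; 0.9 -1.5 0.2 0 0")

```text
clock: 18.0
ee_pos: [0.5402, -0.2266, 0.2263]
eef_rot: [3.141, -0.001, -0.13]
force: [-0.0, 1.0, -1.9]
width: 0.0097
grip_force: 30.0
```

Call:
send_rows(increments="0.9 0.1 -0.01 -0.2 0; 0.9 0.25 -0.03 -0.4 0; 0.9 0.36 -0.05 -0.56 0; 0.9 0.5 -0.06 -0.75 0; 0.9 0.62 -0.08 -0.95 0")

```text
clock: 18.5
ee_pos: [0.5468, -0.2275, 0.2166]
eef_rot: [3.141, -0.001, -0.13]
force: [0.2, -0.9, 0.4]
width: 0.0099
grip_force: 30.0
```

Call:
send_rows(increments="0.9 0.2 -0.03 -0.35 0; 0.9 0.4 -0.05 -0.7 0; 0.9 0.58 -0.08 -1.05 0; 0.9 0.73 -0.1 -1.4 0; 0.9 0.87 -0.11 -1.7 0")

```text
clock: 19.0
ee_pos: [0.5555, -0.2286, 0.1994]
eef_rot: [3.141, -0.001, -0.13]
force: [1.3, -0.3, 2.1]
width: 0.0099
grip_force: 30.0
```

Call:
send_rows(increments="0.9 0.2 -0.03 0 0; 0.9 0.5 -0.06 0 0; 0.9 0.7 -0.09 0 0; 0.9 0.8 -0.1 0 0; 0.9 0.9 -0.12 0 0")

```text
clock: 19.5
ee_pos: [0.5642, -0.2296, 0.1992]
eef_rot: [-3.141, 0.0, -0.13]
force: [-0.3, 0.0, -1.0]
width: 0.0096
grip_force: 30.0
```

Call:
send_rows(increments="0.9 0.05 -0.01 0 0; 0.9 0.1 -0.01 0 0; 0.9 0.15 -0.02 0 0; 0.9 0.2 -0.03 0 0; 0.9 0.25 -0.03 0 0")

```text
clock: 20.0
ee_pos: [0.5665, -0.2299, 0.1993]
eef_rot: [-3.141, 0.0, -0.13]
force: [-1.3, -0.1, -2.2]
width: 0.0099
grip_force: 30.0
```

Call:
send_rows(increments="0.9 0.05 -0.01 0 0; 0.9 0.1 -0.01 0 0; 0.9 0.15 -0.02 0 0; 0.9 0.2 -0.03 0 0; 0.9 0.2 -0.03 0 0")

```text
clock: 20.5
ee_pos: [0.5671, -0.2299, 0.1986]
eef_rot: [-3.141, 0.005, -0.13]
force: [-6.4, 0.2, -2.1]
width: 0.0101
grip_force: 30.0
```

Call:
send_rows(increments="0.9 -0.4 0.05 0 0; 0.9 -0.8 0.1 0 0; 0.9 -1.1 0.14 0 0; 0.9 -1.35 0.18 0 0; 0.9 -1.45 0.19 0 0")

```text
clock: 21.0
ee_pos: [0.5543, -0.2285, 0.2001]
eef_rot: [3.141, -0.001, -0.13]
force: [0.6, -1.2, 0.5]
width: 0.01
grip_force: 30.0
```

Call:
send_rows(increments="0.9 0.1 -0.01 -0.2 0; 0.9 0.18 -0.02 -0.35 0; 0.9 0.25 -0.03 -0.5 0; 0.9 0.31 -0.04 -0.65 0; 0.9 0.36 -0.05 -0.75 0")

```text
clock: 21.5
ee_pos: [0.5575, -0.2289, 0.1921]
eef_rot: [3.142, 0.001, -0.13]
force: [-2.5, 0.4, 4.8]
width: 0.0096
grip_force: 30.0
```

Call:
send_rows(increments="0.9 0.04 0 -0.1 0; 0.9 0.08 -0.01 -0.2 0; 0.9 0.12 -0.02 -0.3 0; 0.9 0.14 -0.02 -0.4 0; 0.9 0.14 -0.02 -0.4 0")

```text
clock: 22.0
ee_pos: [0.5589, -0.2291, 0.1887]
eef_rot: [3.141, 0.001, -0.13]
force: [-4.2, 1.5, 7.0]
width: 0.0097
grip_force: 30.0
```

```bash
python3 - <<'E'
from h import *
P=camera_params("wrist");im=snap("wrist","pics/w3.png");sd=snap("side","pics/s5.png")
a=cv2.resize(im[60:300,156:356,::-1],None,fx=2,fy=2);b=cv2.resize(sd[105:165,195:290,::-1],None,fx=4,fy=4,interpolation=cv2.INTER_CUBIC)
m=np.zeros((480,400+380,3),np.uint8);m[:,:400]=a;m[:240,400:]=b;cv2.imwrite("pics/m5.png",m)
s=bot.sense();print(s["clock"],s["ee_pos"],s["eef_rot"],s["force"],s["moment"])
E
```

```text
22.1 [ 0.55892453 -0.22913482  0.18875229] [ 3.14139500e+00  5.82973027e-04 -1.30035055e-01] [-4.99137762  1.21908256  6.04578974] [0.27246606 1.11611909 0.02950549]
```

View pics/m5.png

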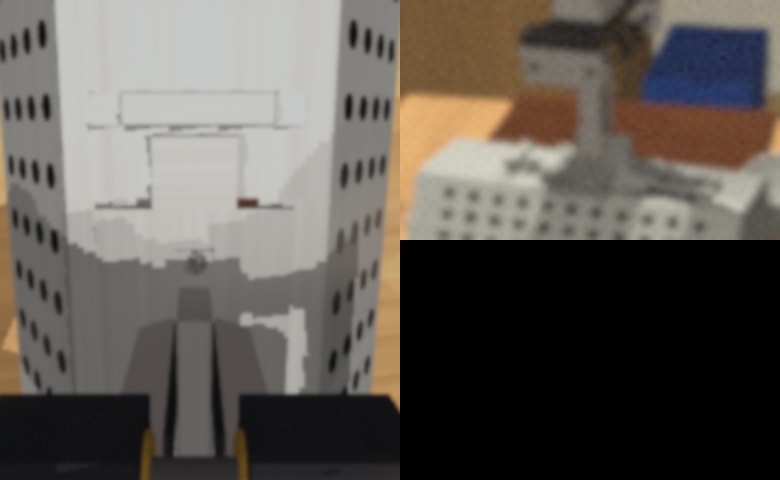

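The tongue tip (row 136) sits about 3 mm short of the keeper (row 126) and the cover is close to level. I'll press slightly more, then slide home.

Call:
send_rows(increments="0.9 0 0 -0.08 0; 0.9 0 0 -0.15 0; 0.9 0 0 -0.15 0; 0.9 0.1 -0.01 -0.15 0; 0.9 0.2 -0.03 -0.15 0")

```text
clock: 22.6
ee_pos: [0.5607, -0.2295, 0.1875]
eef_rot: [3.141, 0.001, -0.13]
force: [-5.4, 0.8, 8.5]
width: 0.0096
grip_force: 30.0
```

Call:
send_rows(increments="0.9 0.1 -0.01 0 0; 0.9 0.2 -0.03 0 0; 0.9 0.3 -0.04 0 0; 0.9 0.4 -0.05 0 0; 0.9 0.4 -0.05 0 0")

```text
clock: 23.1
ee_pos: [0.5622, -0.2298, 0.1872]
eef_rot: [3.141, 0.008, -0.13]
force: [-14.9, 2.6, 12.6]
width: 0.0098
grip_force: 30.0
```

Call:
send_rows(increments="0.9 -0.2 0.03 0 0; 0.9 -0.4 0.05 0 0; 0.9 -0.5 0.06 -0.05 0; 0.9 -0.5 0.06 -0.1 0; 0.9 -0.5 0.06 -0.15 0")

```text
clock: 23.6
ee_pos: [0.5621, -0.2298, 0.1875]
eef_rot: [3.14, -0.006, -0.13]
force: [0.2, 2.1, 11.6]
width: 0.0104
grip_force: 30.0
```

Call:
send_rows(increments="0.9 0 0 -0.03 0; 0.9 0 0 -0.06 0; 0.9 0 0 -0.1 0; 0.9 0 0 -0.13 0; 0.9 0 0 -0.15 0")

```text
clock: 24.1
ee_pos: [0.5623, -0.2299, 0.1867]
eef_rot: [3.14, -0.006, -0.13]
force: [-0.4, 2.1, 12.5]
width: 0.0098
grip_force: 30.0
```

Call:
send_rows(increments="0.9 0 0 0.1 0; 0.9 -0.1 0.01 0.2 0; 0.9 -0.2 0.03 0.2 0; 0.9 -0.2 0.03 0.2 0; 0.9 -0.2 0.03 0.2 0")

```text
clock: 24.6
ee_pos: [0.5611, -0.2299, 0.1882]
eef_rot: [3.14, -0.009, -0.13]
force: [3.4, -0.1, 7.5]
width: 0.0098
grip_force: 30.0
```

Call:
send_rows(increments="2 0 0 0 0; 2 0 0 0 0; 2 0 0 0 0; 2 0 0 0.2 0; 2 0 0 0.4 0")

```text
clock: 25.1
ee_pos: [0.5577, -0.2288, 0.1889]
eef_rot: [-3.141, 0.001, -0.13]
force: [0.1, 0.3, 0.4]
width: 0.02
grip_force: 0.4
```

```bash
python3 - <<'E'
from h import *
P=camera_params("wrist");im=snap("wrist","pics/w4.png");sd=np.mean([camera("side").astype(float) for _ in range(4)],0).astype(np.uint8)
a=cv2.resize(im[60:300,156:356,::-1],None,fx=2,fy=2);b=cv2.resize(sd[110:170,200:280,::-1],None,fx=5,fy=5,interpolation=cv2.INTER_CUBIC)
m=np.zeros((480,800,3),np.uint8);m[:,:400]=a;m[:300,400:]=b;cv2.imwrite("pics/m6.png",m)
s=bot.sense();print(s["clock"],s["ee_pos"],s["eef_rot"],s["force"],s["moment"],s["width"])
E
```

```text
25.35 [ 0.55773712 -0.22875112  0.18892729] [-3.14113493e+00  1.10197634e-03 -1.30056663e-01] [-0.3255741  -0.09308871  1.82456549] [-0.08169507 -0.06116704 -0.01194395] 0.019945594417851525
```

View pics/m6.png

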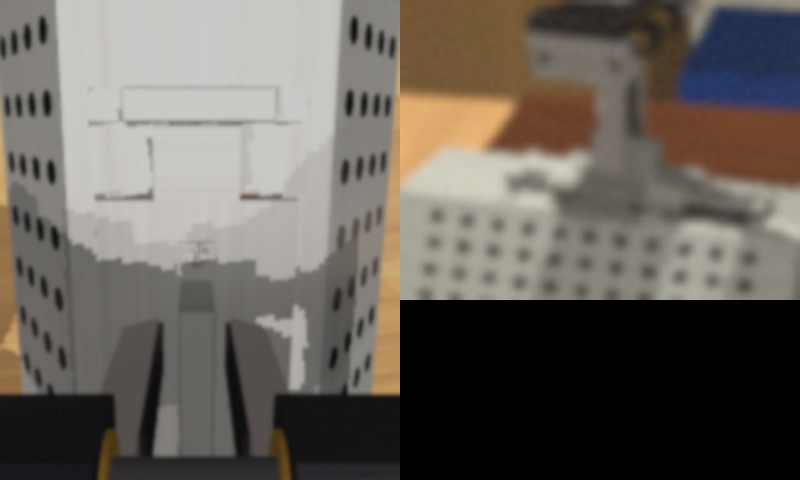

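The view shows the tongue tip right at the keeper's edge (row ≈126), slightly left of centre by about 1 mm, with the fingers open around the lug. I'll re-grip nearer the tongue and use the fingertips on the plate to level it.

Call:
send_rows(increments="2 0 0 0.4 0; 2 0.5 -0.06 0.6 0; 2 1 -0.13 0.6 0; 2 1.4 -0.18 0.6 0; 2 1.4 -0.18 0.6 0")

```text
clock: 25.85
ee_pos: [0.5725, -0.2307, 0.1952]
eef_rot: [-3.141, 0.0, -0.13]
force: [-0.8, -0.0, 1.1]
width: 0.0198
grip_force: 0.0
```

Call:
send_rows(increments="2 0 0 -0.15 0; 2 0 0 -0.3 0; 2 0 0 -0.45 0; 2 0 0 -0.55 0; 2 0 0 -0.6 0")

```text
clock: 26.35
ee_pos: [0.572, -0.2307, 0.1895]
eef_rot: [-3.142, 0.0, -0.13]
force: [-1.1, 0.2, 1.3]
width: 0.0201
grip_force: 0.5
```

Call:
send_rows(increments="2 0 0 -0.08 0; 2 0 0 -0.15 0; 2 0 0 -0.22 0; 2 0 0 -0.3 0; 2 0 0 -0.3 0")

```text
clock: 26.85
ee_pos: [0.5722, -0.2307, 0.1866]
eef_rot: [3.142, -0.0, -0.13]
force: [-0.6, 1.0, 2.5]
width: 0.0197
grip_force: 1.5
```

Call:
send_rows(increments="2 0 0 -0.05 0; 2 0 0 -0.1 0; 2 0 0 -0.15 0; 2 0 0 -0.2 0; 2 0 0 -0.2 0")

```text
clock: 27.35
ee_pos: [0.5722, -0.2307, 0.1851]
eef_rot: [3.142, -0.0, -0.13]
force: [-2.3, 1.5, 6.2]
width: 0.02
grip_force: 3.0
```

Call:
send_rows(increments="2 0 0 -0.05 0; 2 0 0 -0.1 0; 2 0 0 -0.15 0; 2 0 0 -0.2 0; 2 0 0 -0.25 0")

```text
clock: 27.85
ee_pos: [0.5723, -0.2307, 0.1832]
eef_rot: [3.141, -0.0, -0.13]
force: [-3.2, 1.9, 9.2]
width: 0.0196
grip_force: 4.5
```

Call:
send_rows(increments="0.9 0 0 0 0; 0.9 0 0 0 0; 0.9 0 0 0 0; 0.9 0 0 0 0; 0.9 0 0 0 0")

```text
clock: 28.35
ee_pos: [0.5732, -0.2315, 0.1837]
eef_rot: [3.14, -0.003, -0.13]
force: [-0.2, 0.8, 8.2]
width: 0.0097
grip_force: 32.1
```

Call:
send_rows(increments="0.9 0.1 -0.01 0 0; 0.9 0.2 -0.03 0 0; 0.9 0.3 -0.04 0 0; 0.9 0.4 -0.05 0 0; 0.9 0.4 -0.05 0 0")

```text
clock: 28.85
ee_pos: [0.5759, -0.2319, 0.1832]
eef_rot: [3.14, 0.001, -0.13]
force: [-4.4, 0.8, 8.0]
width: 0.0098
grip_force: 32.2
```

Call:
send_rows(increments="0.9 0.1 -0.01 0 0; 0.9 0.2 -0.03 0 0; 0.9 0.3 -0.04 0 0; 0.9 0.4 -0.05 0 0; 0.9 0.4 -0.05 0 0")

```text
clock: 29.35
ee_pos: [0.5798, -0.2324, 0.1832]
eef_rot: [3.14, 0.001, -0.13]
force: [-4.0, 1.2, 8.3]
width: 0.0098
grip_force: 32.2
```

Call:
send_rows(increments="0.9 0.1 -0.01 0 0; 0.9 0.2 -0.03 0 0; 0.9 0.2 -0.03 0 0; 0.9 0.3 -0.04 0 0; 0.9 0.3 -0.04 0 0")

```text
clock: 29.85
ee_pos: [0.5828, -0.2328, 0.1829]
eef_rot: [3.14, 0.001, -0.13]
force: [-4.8, 0.4, 7.7]
width: 0.0101
grip_force: 32.1
```

Call:
send_rows(increments="0.9 0.05 -0.01 0 0; 0.9 0.1 -0.01 0 0; 0.9 0.15 -0.02 0 0; 0.9 0.2 -0.03 0 0; 0.9 0.2 -0.03 0 0")

```text
clock: 30.35
ee_pos: [0.5833, -0.2328, 0.1822]
eef_rot: [3.141, 0.005, -0.13]
force: [-8.6, 0.5, 8.5]
width: 0.0098
grip_force: 32.2
```

Call:
send_rows(increments="0.9 0.05 -0.01 0 0; 0.9 0.1 -0.01 0 0; 0.9 0.15 -0.02 0 0; 0.9 0.15 -0.02 0 0; 0.9 0.15 -0.02 0 0")

```text
clock: 30.85
ee_pos: [0.5835, -0.2328, 0.1818]
eef_rot: [3.141, 0.009, -0.13]
force: [-12.1, 0.5, 9.9]
width: 0.0097
grip_force: 32.3
```

Call:
send_rows(increments="0.9 0 0 0.1 0; 0.9 -0.05 0.01 0.2 0; 0.9 -0.1 0.01 0.3 0; 0.9 -0.1 0.01 0.3 0; 0.9 -0.1 0.01 0.3 0")

```text
clock: 31.35
ee_pos: [0.5834, -0.2328, 0.1839]
eef_rot: [3.141, 0.006, -0.13]
force: [-8.4, -0.6, 3.9]
width: 0.01
grip_force: 31.9
```

Call:
send_rows(increments="2.4 0 0 0 0; 2.4 0 0 0 0; 2.4 0 0 0 0; 2.4 0 0 0.5 0; 2.4 0 0 1 0")

```text
clock: 31.85
ee_pos: [0.5853, -0.2323, 0.1944]
eef_rot: [-3.141, 0.001, -0.13]
force: [-0.5, -0.8, 0.0]
width: 0.0238
grip_force: 0.0
```

```bash
python3 - <<'E'
from h import *
s=bot.sense();print(s["clock"],s["ee_pos"],s["force"],s["width"])
P=camera_params("wrist");im=snap("wrist","pics/w5.png")
# tongue should pass 9 mm under the keeper: shoulder-to-keeper row distance along the centre strips (crop scale 2, as earlier pictures)
a=cv2.resize(im[60:300,156:356],None,fx=2,fy=2).mean(2)
for c in(110,130,195,265,285):
    g=np.diff(a[60:330,c-6:c+6].mean(1));i=np.argsort(-abs(g))[:8];print(c,sorted((int(k)+60,int(g[k])) for k in i))
E
```

```text
31.85 [ 0.58528723 -0.23229265  0.1943586 ] [-0.52126631 -0.77303464  0.02844475] 0.023835950961570814
110 [(242, -13), (243, -16), (244, -10), (247, 14), (248, 13), (249, 12), (253, -15), (254, -11)]
130 [(174, -13), (175, -18), (176, -13), (179, 13), (180, 13), (181, 13), (245, -13), (257, -13)]
195 [(177, -9), (181, 12), (182, 10), (213, 8), (252, -8), (253, -12), (254, -11), (255, -10)]
265 [(174, -14), (175, -20), (176, -14), (179, 15), (180, 16), (181, 16), (245, -12), (319, -15)]
285 [(243, -10), (249, 10), (270, -10), (271, -12), (309, 10), (310, 10), (311, 10), (327, -11)]
```

```bash
python3 - <<'E'
from h import *
for f,r in(("w4",(100,280)),("w5",(150,330))):
    im=cv2.imread(f"pics/{f}.png");a=cv2.resize(im[60:300,156:356],None,fx=2,fy=2).astype(float).mean(2)
    for c in(110,130,265,285):
        v=a[r[0]:r[1]:2,c-8:c+8].mean(1);print(f,c,v.astype(int).tolist())
# where should things be: keeper near edge and plate edge if home
u=np.array([.9915,-.130,0]);s=bot.sense();S=np.array([.4785,-.2196,0])
for n,x,z in(("keeper edge",.155,.189),("plate edge home",.142,.185),("plate edge if e=-14",.132,.185),("tip row home if seen",.164,.185)):
    q=S+u*x;q[2]=z;p=px("wrist",q);print(n,(p-[156,60])*2)
E
```

```text
w4 110 [200, 200, 199, 199, 198, 198, 198, 198, 198, 195, 185, 176, 184, 193, 195, 195, 195, 195, 195, 195, 195, 195, 195, 195, 195, 195, 195, 194, 194, 195, 194, 194, 194, 194, 194, 194, 194, 194, 194, 194, 194, 194, 194, 193, 192, 188, 181, 171, 155, 142, 159, 181, 190, 192, 191, 191, 191, 190, 187, 183, 179, 175, 172, 171, 171, 171, 171, 171, 171, 171, 171, 171, 170, 170, 170, 170, 170, 169, 166, 151, 124, 106, 102, 102, 102, 102, 102, 102, 102, 103]
w4 130 [197, 197, 198, 197, 197, 196, 196, 195, 194, 185, 165, 149, 156, 176, 192, 198, 199, 199, 199, 199, 199, 199, 198, 198, 199, 198, 198, 198, 198, 198, 198, 198, 198, 198, 198, 198, 198, 198, 197, 197, 197, 197, 197, 197, 197, 196, 191, 173, 140, 130, 157, 182, 191, 192, 192, 192, 192, 192, 192, 190, 187, 183, 180, 180, 179, 180, 179, 179, 178, 177, 176, 176, 174, 173, 172, 172, 172, 171, 171, 168, 161, 144, 120, 107, 105, 105, 105, 105, 105, 105]
w4 265 [198, 199, 199, 199, 199, 199, 198, 198, 197, 188, 172, 173, 188, 198, 199, 199, 199, 199, 199, 199, 199, 199, 199, 199, 199, 198, 198, 198, 198, 198, 198, 198, 198, 198, 198, 1
[... 2037 characters left out ...]
109, 123, 144, 159, 166, 169, 164, 150, 126, 108, 98, 91, 85]
w5 285 [197, 197, 197, 197, 197, 197, 197, 196, 196, 196, 196, 194, 190, 186, 190, 193, 194, 193, 191, 189, 187, 184, 183, 184, 184, 183, 182, 179, 173, 168, 173, 176, 177, 177, 177, 176, 176, 176, 175, 175, 175, 174, 174, 174, 174, 172, 165, 148, 136, 145, 163, 172, 173, 173, 172, 172, 170, 167, 165, 162, 152, 132, 116, 111, 110, 110, 109, 108, 108, 107, 107, 106, 106, 106, 107, 112, 119, 122, 124, 128, 145, 163, 171, 172, 172, 172, 170, 167, 157, 140]
keeper edge [196.08329749 196.98689937]
plate edge home [195.98053107 234.9931776 ]
plate edge if e=-14 [195.93604095 264.57867312]
tip row home if seen [196.08252066 167.1711011 ]
```

The row profile fits the cover being home. The keeper's edges are at rows 178 and 209, and the plate edge is 37 px behind, against 38 predicted when home and 68 when not. I'm retreating straight up, then handing in.

Call:
send_rows(increments="2.6 0 0 1 0; 2.6 0 0 4 0; 2.6 0 0 8 0; 2.6 0 0 12 0; 2.6 0 0 12 0")

```text
clock: 32.4
ee_pos: [0.588, -0.234, 0.3233]
eef_rot: [3.136, -0.012, -0.13]
force: [0.2, 0.7, 0.7]
width: 0.026
grip_force: 0.0
```

```bash
python3 - <<'E'
from h import *
s=bot.sense();print(s["clock"],s["ee_pos"],s["force"])
P=camera_params("wrist");im=snap("wrist","pics/w6.png").astype(int)
u=np.array([.9915,-.130,0]);n=np.array([.130,.9915,0]);S=np.array([.4785,-.2196,0])
for y in(-.024,.024):
    p=px("wrist",S+u*.037+n*y+[0,0,.186],P);print("pin",y,p)
    if 0<p[1]<384: print(im[int(p[1])-8:int(p[1])+9:2,int(p[0])-8:int(p[0])+9:2].mean(2).astype(int))
E
```

```text
32.4 [ 0.58804324 -0.23395061  0.32333521] [0.16529924 0.74681377 0.73844792]
pin -0.024 [272.67668867 248.84650276]
[[189 192 189 183 162  51  15  18  64]
 [189 192 187 175 148  42  16  18  53]
 [190 192 187 176 153  45  14  16  42]
 [189 191 180 174 163  55  13  16  29]
 [190 184 163 157 148  64  13  17  22]
 [192 162  99  99 136  90  15  13  17]
 [192 159  93 144 178 129  22  12  15]
 [193 160  97 156 187 140  27  13  13]
 [193 159  96 106 140 105  23  15  16]]
pin 0.024 [231.34392783 248.90104008]
[[ 82  73  30  22  24 110 130 132 130]
 [ 82  64  24  20  24  97 129 131 130]
 [ 80  53  21  18  19 102 129 132 130]
 [ 79  43  22  18  25 112 130 131 130]
 [ 74  31  15  15  28 103 115 125 130]
 [ 66  22  16  16  41  91  73 104 130]
 [ 57  21  14  16  64 123  83  99 137]
 [ 47  18  14  15  72 121  83  96 149]
 [ 35  17  16  16  66  86  64 110 180]]
```

The wrist image shows both bright pin tops uncovered right behind the plate's edge. Handing in.

```bash
python3 -c "
from rig import order
print(order.finish_job())"
```

```text
the job is handed in; nothing more can be done
None
```

I slid the hatch cover home against the stud, released it and handed in the job at about 32 s. The last wrist image's pixel values show the tongue under the keeper and both catch pins clear behind the plate. I don't know the verdict, because the hand-in returned none.

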